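Make the handle-pull tester ready for the next tool

TASK

Get the handle-pull tester on the repair stall ready for the next tool: first slide the carriage with the blue post fully home against the stop at the dial, then swing the orange cam lever all the way over to lock it there, and only then turn the black peak-pointer knob anticlockwise all the way back to its zero stop. Leave the apple, the glue bottle, the tape measure and the jar standing where they are, and let go of everything at the end.

Things in the scene. Friction and masses are not known exactly. Their poses are not given: they have to be found in the camera images.
- tester: Tester, screwed down. Green base 12 mm thick, x -65 to 90, y -150 to 170 mm; origin on the table under it; its y runs along the rails to the dial, its x away from the robot at yaw 0. Dark dial drum, radius 54 mm, at x 0, y 100, white face at z 57 mm. Two steel rails at x +-20, top z 30 mm, from y -144 to the home stop, a dark bar at y 38 to 48, top z 38 mm. Lever pillar at x 55, y -23.
- peak_knob (a joint): Angle of the knob (rad): 0 at the zero stop, grows clockwise seen from above, up to 4.3. It stays where it is left (friction 0.05 N m).
- knob_grip (a point): On the knob's upright axis, 88 mm above the table, the height to grip. The black knob: round foot of radius 22 mm, on it a bar 46 x 14 mm, z 66 to 96 mm. The bar lies along this point's x; a red pointer shows along its minus x. At joint 0 the point's axes are parallel to the tester's: the pointer shows to the tester's minus x, at a short pin (z 66 mm).
- carriage (a joint): Distance of the carriage from home (m): 0 fully home at the stop, grows towards the tester's minus y, up to 0.105. Stiff slide (about 2.5 N).
- carriage_grip (a point): On the axis of the carriage's upright blue post (22 mm thick, z 59 to 105 mm), 88 mm above the table. The post stands on an aluminium block 60 mm (tester x) by 50 mm (tester y), z 30 to 59 mm.
- cam_lever (a joint): Angle of the orange cam lever about its upright axis (rad): 0 free, handle along the tester's plus x; grows clockwise from above to 1.57, locked, handle along the tester's minus y. Stays where left (0.12 N m). Locked, its steel nose (46 x 12 mm, square to the handle) lies across the rails just behind the homed carriage; with the carriage away from home the nose can strike it.
- lever_grip (a point): On the axis of the upright orange post at the end of the lever, 65 mm from the pivot; the post is 14 mm thick, z 47 to 93 mm above the table; this point is 74 mm above the table.
- lever_pivot (a point): The lever's pivot axis, fixed on the tester, 34 mm above the table. The lever's arm lies at z 35 to 47 mm.
- apple: Loose green apple, 72 mm wide, 66 mm tall, origin under its centre. Leave it alone.
- glue: Loose grey glue bottle with orange cap, 42 mm thick, 95 mm tall, origin under its centre. Leave it alone.
- tape: Loose yellow tape measure, 62 x 36 mm, 62 mm tall, origin under its centre. Leave it alone.
- jar: Loose white jar with a red cap, 56 mm thick, 70 mm tall, origin under its centre. Leave it alone.
- donation_box: Fixed clear box with coins, 134 x 134 mm, 177 mm tall, origin under its centre, to the left of the tester. An obstacle.

How it is judged (in metres and radians):
On the way, in this order (a step that is already met when the one before it is completed fails the run):
1. the carriage is home (within 5 mm) and the lever is still free (below 0.6 rad) (value of joint carriage below 0.005 m and value of joint cam_lever below 0.6 rad), for 0.1 s.
2. the lever is locked (above 1.37 rad) with the carriage home (value of joint carriage below 0.005 m and value of joint cam_lever above 1.37 rad), for 0.1 s.
3. after that, the knob is at its zero stop (within 0.06 rad) (all of step 2 and value of joint peak_knob below 0.06 rad), for 0.1 s.
At the end, for the whole second after the job is handed in: The carriage is home within 5 mm, the lever locked (above 1.37 rad) and the knob within 0.06 rad of its zero stop (all of step 3); the robot touches nothing.
It fails at once if the apple is moved more than 25 mm or tipped more than 0.4 rad (distance of apple from where it was at the start of the episode above 0.025 m or angle between apple's own z axis and vertical above 0.4 rad).
It fails at once if the glue bottle is moved more than 25 mm or tipped more than 0.4 rad (distance of glue from where it was at the start of the episode above 0.025 m or angle between glue's own z axis and vertical above 0.4 rad).
It fails at once if the tape measure is moved more than 25 mm or tipped more than 0.4 rad (distance of tape from where it was at the start of the episode above 0.025 m or angle between tape's own z axis and vertical above 0.4 rad).
It fails at once if the jar is moved more than 25 mm or tipped more than 0.4 rad (distance of jar from where it was at the start of the episode above 0.025 m or angle between jar's own z axis and vertical above 0.4 rad).
It also fails if it takes over 72 s, if anything falls off the work surface, if the arm or the gripper's body presses on something with over 40 N, if the wrist force passes 120 N, or if a joint passes its speed limit or range.

ROBOT

A 6-joint arm with a two-finger parallel gripper is mounted at the origin on the work surface. World frame = base frame: x ahead of the robot, y to its left, z up, the work surface at z = 0. Lengths are in m, angles in degrees, forces in N, time in s.
With the tool pointing down it reaches from about 0.3 to 0.75 m from the base axis. Payload 8.5 kg.
Tool frame: the origin (TCP) lies midway between the tips of the shut fingers; the grasp point (between the pads) lies 19 mm behind it (env.grasp_offset is the distance from the TCP to the grasp point, in m); z points along the fingers, y is the line along which they close (so a half turn about z gives the same grasp; the last joint's range is limited). The gripper opens to 85 mm and grips with 20 to 120 N. Pads are 22 mm wide; open, the fingers measure 114 mm over their backs; the gripper's body (76 mm by 85 mm) begins 54 mm behind the grasp point. The pads swing forward as they close: fully open they stand 13 mm farther back than shut.
Start: joints at [-77.252, 21.807, 74.336, -0, 83.858, -12.336], TCP at [0.233, -0.498, 0.231] pointing down, gripper open.
Joint ranges: [-178.18, 178.18], [-50.72, 133.34], [12.68, 142.11], [-81.47, 261.47], [9.98, 163.14], [-165.26, 165.26]. Speed limits (degrees/s): [136.94, 136.94, 180, 180, 180, 180].

INTERFACE

Orientations are given as a 3x3 rotation matrix whose columns are the frame's x, y, z axes.
In Python, from rig import env gives the robot as it stands.
- The arm moves only by the tool servo_tool, never from a script. Its argument "deltas" is text: rows parted by semicolons, each of 7 numbers parted by spaces: the opening, from 0 (shut) to 1 (fully open), then the shift along the tool's x, y, z in mm, then the turn, a rotation vector about the tool's x, y, z in rad. A call has 1 to 8 rows; each row shifts and turns the commanded pose from where the row before left it, along the tool's axes as they then stand; what a row does not reach is not made up. A row lasts 1/12 s, in which the tool goes at most 41.7 mm and 7.16 degrees, less where a joint would pass 70% of its speed; a pose out of reach is approached as far as the arm can. A call is refused whole if a number of a shift passes 41.7 or a number of a turn 0.125, either way. A call with a gripper value outside its range is refused whole. The fingers move at their own pace and stop on an object; "newtons" is the grip in N (left out, the last holds). Time passes only in rows, so rows that do not move let the fingers close. It gives the time, the measured TCP pose, the force, the opening and the grip force at its end, in the units of the state.
- env.observe(): the state, without advancing time (a new reading comes with each control period).
- env.get_image(name): name is "scene" or "top" or "wrist"; returns a dict with "img" (420x560x3 uint8, red, green, blue), "depth" (420x560 float32, m along the optical axis (not along the pixel's ray), 0 where there is no reading), "camera_matrix" (3x3 intrinsics, pixels), "D" ([k1, k2, p1, p2, k3] as OpenCV has them; the pictures are not rectified), "world_to_cam" (4x4, takes a point from world to camera coordinates). Camera axes: x right, y down, z forward; pixel columns grow to the right and rows downward; lengths in m; the calibration is good to about 2 mm. A picture is of the moment at which its call begins.
- env.close_job(): hands the job in; it is judged then, once.
Trained networks look in a picture, given as the dict that the camera call returned (one of the last four; its "shot" number tells which), for a name from the list of things; names that differ only in an ending like _2 or _b are one class to them, and where a whole thing is asked for, a point or a joint stands for the part that bears it (a point fixed in the world has none). Each returns a list of dicts, best first, with "conf" (0 to 1); they miss things now and then, are a little off and sometimes report something else, mostly with a low value. They report only what shows in the picture. A call takes as long as a camera call.
- env.spot_in(name, picture): "bbox" ([centre column, centre row, width, height] in pixels, round what is visible of it).
- env.spot_point(name, picture): "uv" ([column, row] in pixels: a listed point, or the origin of a listed thing).
The state is a dict: "time_s": time; "q": joint angles; "qvel": joint speeds; "joint_efforts": joint torques, N m; "position": TCP position; "tool_rot": TCP orientation; "ft_force": force on the tool from outside, world axes, zero at the start; "wrist_torque": the same for the moment, N m; "grip_width": finger opening in m; "gripper_force": force on a finger pad.
Only numpy, scipy, OpenCV 4.12 (cv2) and the standard library are available. Lean on these libraries where they do the work, as an engineer would, in place of code of your own. Each camera call takes 0.05 s, during which the arm holds its last target. There are 200 camera calls.

## Working session

There is one attempt and no reset: what is moved stays moved. The work goes in short steps, Python scripts to look and compute and a tool call to move; the robot and the scene stay as the last step left them, time stands still between calls to the robot, and variables do not carry over. Pictures are saved under pics/ and viewed, at most 10 in all, crops included, and the job is handed in when it is done.

Besides the shell and the picture viewer there is one more tool, called after "Request:" as name(argument=value, ...) on one line, values as JSON. servo_tool: Moves the arm, as the interface text tells. Its arguments: {"type":"object","properties":{"deltas":{"type":"string"},"newtons":{"type":"number"}},"required":["deltas"]}

```bash
mkdir -p pics; cat > h.py <<'E'
import numpy as np, cv2
from rig import env
def ray(p,uv):
    K=np.array(p["camera_matrix"]);D=np.array(p["D"]);T=np.array(p["world_to_cam"])
    n=cv2.undistortPoints(np.array([[uv]],float),K,D)[0,0]
    R=T[:3,:3];return -R.T@T[:3,3], R.T@np.array([n[0],n[1],1])
def atz(p,uv,z):
    o,d=ray(p,uv);return o+d*(z-o[2])/d[2]
def proj(p,X):
    T=np.array(p["world_to_cam"]);r=cv2.Rodrigues(T[:3,:3])[0]
    return cv2.projectPoints(np.array(X,float).reshape(-1,3),r,T[:3,3],np.array(p["camera_matrix"]),np.array(p["D"]))[0][:,0]
H=dict(tester=0,knob_grip=.088,carriage_grip=.088,lever_grip=.074,lever_pivot=.034,apple=0,glue=0,tape=0,jar=0,donation_box=0)
E
python3 - <<'E'
from h import *
for c in("top","scene"):
    p=env.get_image(c);cv2.imwrite(f"pics/{c}0.png",p["img"][:,:,::-1])
    for n,z in H.items():
        for s in env.spot_point(n,p)[:2]: print(c,n,round(s["conf"],2),np.round(s["uv"],1),np.round(atz(p,s["uv"],z),4))
print(env.observe())
E
```

```text
top tester 0.56 [316.  247.2] [ 0.524  -0.0135  0.    ]
top knob_grip 0.86 [281.9 235.3] [0.5459 0.077  0.088 ]
top carriage_grip 0.72 [332.6 250.3] [ 0.5073 -0.0428  0.088 ]
top lever_grip 0.59 [351.8 202.6] [ 0.6247 -0.0977  0.074 ]
top lever_pivot 0.82 [340.  228.3] [ 0.5671 -0.0722  0.034 ]
top apple 0.83 [383.4 213.7] [ 0.6078 -0.194   0.    ]
top glue 0.86 [291.6 182.9] [0.695  0.0441 0.    ]
top tape 0.64 [258.  279.9] [0.4441 0.1372 0.    ]
top jar 0.65 [299.2 292.2] [0.4107 0.0335 0.    ]
top donation_box 0.8 [135.8 245.9] [0.5372 0.4495 0.    ]
top donation_box 0.25 [383.4 213.8] [ 0.6075 -0.194   0.    ]
scene tester 0.75 [270.  217.6] [ 0.5284 -0.0151  0.    ]
scene knob_grip 0.8 [290.6 203.2] [0.5504 0.0676 0.088 ]
scene knob_grip 0.48 [249.5 208.2] [ 0.6222 -0.0098  0.088 ]
scene carriage_grip 0.87 [258.6 182.2] [ 0.5043 -0.065   0.088 ]
scene lever_grip 0.71 [225.  204.3] [ 0.6234 -0.0894  0.074 ]
scene lever_pivot 0.96 [247.4 209.8] [ 0.5682 -0.0612  0.034 ]
scene lever_pivot 0.17 [333.9 219.3] [0.4889 0.1629 0.034 ]
scene apple 0.59 [197.2 210.1] [ 0.6036 -0.218   0.
[... 391 characters left out ...]
9335e+01, -1.23337962e+01]), 'qvel': array([ 0.00423069, -0.11519591, -0.0305867 ,  0.02226279,  0.04333884,
        0.0046043 ]), 'joint_efforts': array([-6.64127547e-04, -4.48329842e+01, -2.31469309e+01, -2.01049866e-04,
        6.24508812e-04, -8.20251046e-06]), 'position': array([ 0.23317434, -0.49811998,  0.231338  ]), 'tool_rot': array([[ 9.05697455e-01,  4.23924662e-01,  2.04492325e-05],
       [ 4.23924663e-01, -9.05697453e-01, -6.08241084e-05],
       [-7.26402182e-06,  6.37571742e-05, -9.99999998e-01]]), 'ft_force': array([ 0.69440847, -0.28655763,  0.95109574]), 'wrist_torque': array([-0.05406446, -0.00289194, -0.02990499]), 'gripper_force': 0.0, 'grip_width': 0.08530593751683808}
```

View pics/top0.png

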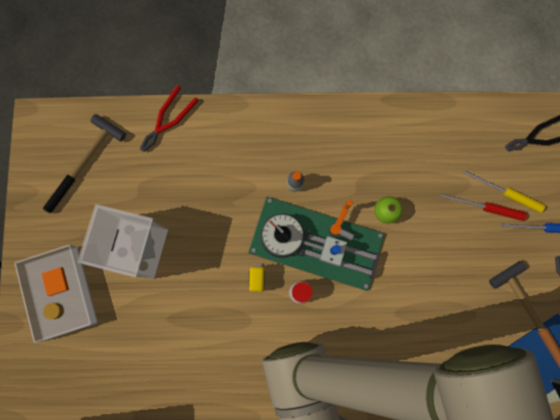

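View pics/scene0.png

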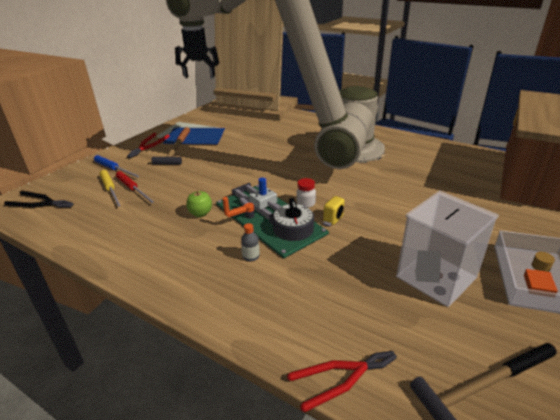

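The top view shows the tester yawed by about -17°. The dial is at (283,235), the blue post at (336,250), the lever post at (348,205) and the apple at (388,209). The red pointer runs up-left from the knob to (272,222). The scene view agrees. I'll move over the tester for a closer look.

Request:
servo_tool(deltas="1 28.6 -18.9 -7.5 0 0 0;1 28.6 -18.9 -7.5 0 0 0;1 28.6 -18.9 -7.5 0 0 0;1 28.6 -18.9 -7.5 0 0 0;1 28.6 -18.9 -7.5 0 0 0;1 28.6 -18.9 -7.5 0 0 0;1 28.6 -18.9 -7.5 0 0 0;1 28.6 -18.9 -7.5 0 0 0")

```text
time_s: 1.77
position: [0.3768, -0.2626, 0.2918]
tool_rot: [[0.906, 0.424, 0.0], [0.424, -0.906, -0.0], [0.0, 0.0, -1.0]]
ft_force: [0.3, 0.1, -0.3]
grip_width: 0.0853
gripper_force: 0.0
```

Request:
servo_tool(deltas="1 28.6 -18.9 -7.5 0 0 0;1 28.6 -18.9 -7.5 0 0 0;1 28.6 -18.9 -7.5 0 0 0;1 28.6 -18.9 -7.5 0 0 0;1 28.6 -18.9 -7.5 0 0 0;1 28.6 -18.9 -7.5 0 0 0;1 28.6 -18.9 -7.5 0 0 0;1 28.6 -18.9 -7.5 0 0 0")

```text
time_s: 2.43
position: [0.52, -0.0285, 0.3518]
tool_rot: [[0.906, 0.424, 0.0], [0.424, -0.906, -0.0], [0.0, 0.0, -1.0]]
ft_force: [0.4, -0.2, 0.1]
grip_width: 0.0852
gripper_force: 0.0
```

Request:
servo_tool(deltas="1 0 0 0 0 0 -0.104;1 0 0 0 0 0 -0.104;1 0 0 0 0 0 -0.104;1 0 0 0 0 0 -0.104;1 0 0 0 0 0 -0.104;1 0 0 0 0 0 -0.104;1 0 0 0 0 0 -0.104;1 0 0 0 0 0 -0.104")

```text
time_s: 3.1
position: [0.5194, -0.0302, 0.3513]
tool_rot: [[0.292, 0.957, -0.0], [0.957, -0.292, 0.0], [0.0, -0.0, -1.0]]
ft_force: [-0.2, 0.2, -0.7]
grip_width: 0.0852
gripper_force: 0.0
```

```bash
cat > look.py <<'E'
from h import *
import sys
p=env.get_image("wrist");cv2.imwrite(f"pics/{sys.argv[1]}.png",p["img"][:,:,::-1])
for n,z in H.items():
    for s in env.spot_point(n,p)[:1]: print(n,round(s["conf"],2),np.round(s["uv"],1),np.round(atz(p,s["uv"],z),4))
o=env.observe();print(o["time_s"],o["position"],o["q"].round(1),o["tool_rot"].round(3).tolist(),o["ft_force"].round(1),o["grip_width"])
E
python3 look.py w1
```

```text
tester 0.72 [276.7 158.9] [ 0.5125 -0.0199  0.    ]
knob_grip 0.69 [277.7  77.5] [0.5464 0.0799 0.088 ]
carriage_grip 0.76 [276.4 191. ] [ 0.5048 -0.0489  0.088 ]
lever_grip 0.8 [369.8 192.5] [ 0.6206 -0.0895  0.074 ]
lever_pivot 0.84 [314.9 177. ] [ 0.5586 -0.0565  0.034 ]
apple 0.73 [368.  244.4] [ 0.613  -0.1946  0.    ]
tape 0.64 [196.1  60.8] [0.445  0.1446 0.    ]
jar 0.94 [197.5 148.5] [0.4039 0.0296 0.    ]
donation_box 0.29 [277.3 190.8] [ 0.4988 -0.0671  0.    ]
3.65 [ 0.51939735 -0.03021905  0.35134782] [-16.4  15.5  64.3   0.  100.3   0.9] [[0.297, 0.955, 0.0], [0.955, -0.297, -0.0], [0.0, 0.0, -1.0]] [-0.8  0.   0.7] 0.08542293547164316
```

View pics/w1.png

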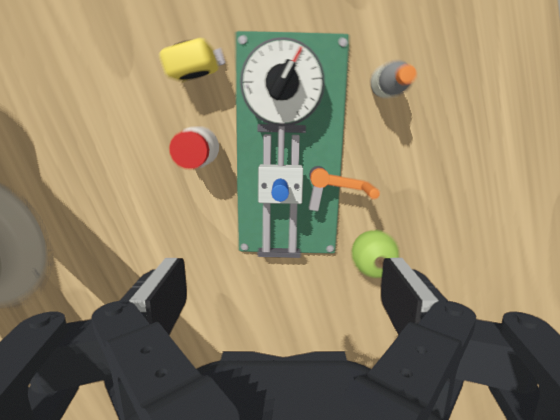

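The wrist view shows the dial at (283,82) with its pointer up-right, the blue post at (280,188), the lever from (319,178) to (373,192) and the apple at (375,255). Next I'll fit the tester pose from the corners of the green base.

```bash
cat > fit.py <<'E'
from h import *
from scipy.optimize import least_squares
p=env.get_image("wrist");hsv=cv2.cvtColor(p["img"],cv2.COLOR_RGB2HSV)
m=cv2.inRange(hsv,(65,80,30),(95,255,200))
m=cv2.morphologyEx(m,cv2.MORPH_OPEN,np.ones((3,3)))
c=max(cv2.findContours(m,0,1)[0],key=cv2.contourArea)
h=cv2.convexHull(c)
for e in np.arange(2,20,.5):
    q=cv2.approxPolyDP(h,e,True)[:,0]
    if len(q)==4:break
print(q.tolist())
W=np.array([atz(p,u,.012)[:2] for u in q])
# order: model corners
M=np.array([[-65,170],[90,170],[90,-150],[-65,-150]])/1e3
def T(v,X):
    c,s=np.cos(v[2]),np.sin(v[2]);return X@np.array([[c,s],[-s,c]])+v[:2]
v0=[.52,-.025,-.302]
W=np.array([W[np.argmin(np.linalg.norm(W-t,axis=1))] for t in T(v0,M)])
r=least_squares(lambda v:(T(v,M)-W).ravel(),v0);v=r.x
print("pose",v.round(4),"res",(r.fun*1e3).round(1))
for n,X in dict(knob=[0,.1],pivot=[.055,-.023],home=[0,.013],leverfree=[.12,-.023],leverlock=[.055,-.088]).items(): print(n,T(v,np.array(X)).round(4))
def inv(P): 
    c,s=np.cos(v[2]),np.sin(v[2]);return (np.array(P[:2])-v[:2])@np.array([[c,-s],[s,c]])
# blobs: blue post, orange lever, red pointer
def blob(lo,hi,name,z,box=None):
    b=cv2.inRange(hsv,lo,hi)
    b[260:]=0
    cs=[k for k in cv2.findContours(b,0,1)[0] if cv2.contourArea(k)>8]
    for k in cs:
        mm=cv2.moments(k);u=[mm["m10"]/mm["m00"],mm["m01"]/mm["m00"]];print(name,cv2.contourArea(k),np.round(u,1),"world",atz(p,u,z).round(4),"tester",inv(atz(p,u,z)).round(4))
blob((105,120,60),(125,255,255),"blue",.088)
blob((5,150,120),(18,255,255),"orange",.05)
blob((0,120,100),(4,255,255),"red",.07);blob((172,120,100),(180,255,255),"red",.07)
for n in("carriage_grip","lever_grip","knob_grip","lever_pivot"):
    for s in env.spot_point(n,p)[:1]:print(n,s["uv"],inv(atz(p,s["uv"],H[n])).round(4))
E
python3 fit.py
```

```text
[[245, 32], [348, 47], [325, 252], [239, 242]]
pose [ 0.5183 -0.0179 -0.3793] res [ -3.1   7.7  13.5   9.3   4.4  -8.9 -14.9  -8.1]
knob [0.5553 0.075 ]
pivot [ 0.5609 -0.0597]
home [ 0.5231 -0.0058]
leverfree [ 0.6213 -0.0837]
leverlock [ 0.5368 -0.12  ]
blue 265.0 [279.6 189.9] world [ 0.509  -0.0487  0.088 ] tester [ 0.0027 -0.032 ]
orange 710.5 [341.6 182.5] world [ 0.5909 -0.0719  0.05  ] tester [ 0.0874 -0.0233]
orange 272.5 [406.   75.1] world [0.7053 0.0387 0.05  ] tester [0.1527 0.1218]
red 1116.0 [188.9 148.8] world [0.4127 0.0338 0.07  ] tester [-0.1173  0.0089]
red 25.0 [297.7  53.9] world [0.5783 0.1001 0.07  ] tester [0.012  0.1318]
carriage_grip [278.8, 189.8] [ 0.0017 -0.032 ]
lever_grip [368.5, 192.5] [ 0.1198 -0.0295]
knob_grip [278.0, 77.2] [-0.0091  0.1016]
lever_pivot [317.7, 176.4] [ 0.0556 -0.02  ]
```

```bash
sed -i 's/^W=np.array(\[atz(p,u,.012)/q=[[236.5,32],[349.5,34],[336,254],[239,251]]\n&/' fit.py; python3 fit.py
```

```text
[[245, 32], [348, 47], [325, 252], [239, 242]]
pose [ 0.5201 -0.0199 -0.3219] res [-0.8  2.2  1.9  0.3  0.1 -0.4 -1.3 -2.1]
knob [0.5517 0.075 ]
pivot [ 0.565  -0.0591]
home [ 0.5242 -0.0075]
leverfree [ 0.6266 -0.0797]
leverlock [ 0.5444 -0.1208]
blue 265.0 [279.6 189.9] world [ 0.509  -0.0487  0.088 ] tester [-0.0014 -0.0309]
orange 709.5 [341.6 182.6] world [ 0.5909 -0.0719  0.05  ] tester [ 0.0836 -0.027 ]
orange 272.5 [406.   75.1] world [0.7053 0.0387 0.05  ] tester [0.1572 0.1142]
red 1117.0 [188.9 148.7] world [0.4126 0.0338 0.07  ] tester [-0.1189  0.017 ]
red 27.0 [297.8  53.9] world [0.5783 0.1    0.07  ] tester [0.0173 0.1322]
carriage_grip [278.2, 190.3] [-0.0031 -0.0314]
lever_grip [369.9, 192.9] [ 0.1175 -0.0354]
knob_grip [279.8, 81.3] [-0.0035  0.0988]
lever_pivot [319.9, 174.6] [ 0.0551 -0.0192]
```

Request:
servo_tool(deltas="1 -2.6 -0.5 30 0 0 0.0025;1 -2.6 -0.5 30 0 0 0.0025;1 -2.6 -0.5 30 0 0 0.0025;1 -2.6 -0.5 30 0 0 0.0025;1 -2.6 -0.5 30 0 0 0.0025;1 -2.6 -0.5 30 0 0 0.0025;1 -2.6 -0.5 25 0 0 0.0025;1 -2.6 -0.5 15 0 0 0.0025")

```text
time_s: 4.82
position: [0.5082, -0.0486, 0.1288]
tool_rot: [[0.316, 0.949, -0.003], [0.949, -0.316, 0.001], [0.0, -0.003, -1.0]]
ft_force: [0.4, 0.5, -0.2]
grip_width: 0.0855
gripper_force: 0.0
```

```bash
sed 's/^q=\[\[236.*$//' fit.py > /dev/null; python3 look.py w2
```

```text
tester 0.63 [283.7 163.7] [ 0.5179 -0.0195  0.    ]
carriage_grip 0.63 [285.6 237.1] [ 0.509  -0.0501  0.088 ]
lever_grip 0.82 [465.8 232.7] [ 0.6185 -0.089   0.074 ]
lever_pivot 0.83 [358.1 199.7] [ 0.5637 -0.0582  0.034 ]
apple 0.93 [432.8 306. ] [ 0.6093 -0.1913  0.    ]
glue 0.6 [479.2  19.4] [0.6928 0.0381 0.    ]
jar 0.77 [135.9 148.1] [0.4062 0.0314 0.    ]
5.3667 [ 0.50946569 -0.0487966   0.13188736] [-18.7  23.7  89.5   0.   66.8  -0.4] [[0.315, 0.949, 0.001], [0.949, -0.315, -0.0], [0.0, 0.001, -1.0]] [ 0.3 -0.7 -0.6] 0.08560041055330198
```

View pics/w2.png

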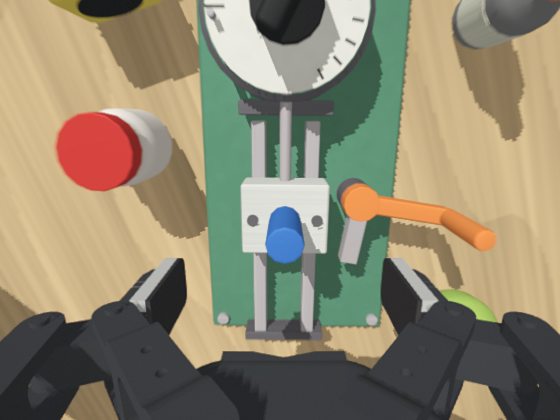

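The blue post at (285,235) is centred between the fingers. I'll descend, grip it, and slide it home about 44 mm.

Request:
servo_tool(deltas="1 -1 0 20 0 0 0;1 0 0 20 0 0 0;1 0 0 15 0 0 0;1 0 0 8 0 0 0;1 0 0 0 0 0 0;0 0 0 0 0 0 0;0 0 0 0 0 0 0;0 0 0 0 0 0 0", newtons=40)

```text
time_s: 6.03
position: [0.5094, -0.0499, 0.0693]
tool_rot: [[0.315, 0.949, 0.002], [0.949, -0.315, -0.001], [-0.0, 0.002, -1.0]]
ft_force: [0.4, -0.8, 0.0]
grip_width: 0.0518
gripper_force: 0.0
```

Request:
servo_tool(deltas="0 0 0 0 0 0 0;0 0 0 0 0 0 0;0 0 0 0 0 0 0;0 0 0 0 0 0 0;0 0 0 0 0 0 0;0 0 0 0 0 0 0")

```text
time_s: 6.53
position: [0.5084, -0.0496, 0.0689]
tool_rot: [[0.315, 0.949, -0.001], [0.949, -0.315, 0.0], [-0.0, -0.001, -1.0]]
ft_force: [-4.0, 1.4, 7.5]
grip_width: 0.021
gripper_force: 39.1
```

Request:
servo_tool(deltas="0 5 0 0 0 0 0;0 5 0 0 0 0 0;0 5 0 0 0 0 0;0 5 0 0 0 0 0;0 5 0 0 0 0 0;0 5 0 0 0 0 0;0 4 0 0 0 0 0;0 4 0 0 0 0 0")

```text
time_s: 7.2
position: [0.5207, -0.0137, 0.0689]
tool_rot: [[0.315, 0.949, -0.0], [0.949, -0.315, -0.001], [-0.001, -0.0, -1.0]]
ft_force: [-1.9, -1.1, 6.3]
grip_width: 0.0204
gripper_force: 39.1
```

Request:
servo_tool(deltas="0 2 0 0 0 0 0;0 2 0 0 0 0 0;0 1 0 0 0 0 0;0 1 0 0 0 0 0;0 0 0 0 0 0 0")

```text
time_s: 7.62
position: [0.5226, -0.008, 0.069]
tool_rot: [[0.315, 0.949, -0.0], [0.949, -0.315, -0.0], [-0.0, -0.0, -1.0]]
ft_force: [-2.1, -0.6, 6.0]
grip_width: 0.0209
gripper_force: 39.1
```

Request:
servo_tool(deltas="0 1 0 0 0 0 0;0 1 0 0 0 0 0;0 1 0 0 0 0 0;0 0 0 0 0 0 0")

```text
time_s: 7.95
position: [0.5227, -0.0077, 0.0689]
tool_rot: [[0.315, 0.949, -0.003], [0.949, -0.315, -0.005], [-0.006, -0.001, -1.0]]
ft_force: [-9.6, -16.5, 7.9]
grip_width: 0.0217
gripper_force: 39.3
```

Request:
servo_tool(deltas="0 1 0 0 0 0 0;0 1 0 0 0 0 0;0 1 0 0 0 0 0;0 0 0 0 0 0 0")

```text
time_s: 8.28
position: [0.5228, -0.0075, 0.0689]
tool_rot: [[0.315, 0.949, -0.005], [0.949, -0.315, -0.01], [-0.011, -0.002, -1.0]]
ft_force: [-15.5, -33.7, 9.0]
grip_width: 0.0211
gripper_force: 39.5
```

Home contact is confirmed at 34 N with no further travel. I'll relax, open, lift and go over to the lever.

Request:
servo_tool(deltas="0 -3 0 0 0 0 0;0 -2.5 0 0 0 0 0;0.6 0 0 0 0 0 0;0.6 0 0 0 0 0 0;0.6 0 0 0 0 0 0;0.6 0 0 -20 0 0 0;0.6 0 0 -30 0 0 0;0.6 0 0 -30 0 0 0")

```text
time_s: 8.95
position: [0.5226, -0.0072, 0.1488]
tool_rot: [[0.315, 0.949, -0.002], [0.949, -0.315, 0.0], [-0.0, -0.002, -1.0]]
ft_force: [0.9, -0.2, -0.3]
grip_width: 0.0514
gripper_force: 0.0
```

Request:
servo_tool(deltas="0.8 -11.8 29.1 0 0 0 0;0.8 -11.8 29.1 0 0 0 0;0.8 -11.8 29.1 0 0 0 0;0.8 -11.8 29.1 0 0 0 0;0.8 0 0 0 0 0 -0.1;0.8 0 0 0 0 0 -0.1;0.8 0 0 0 0 0 -0.1;0.8 0 0 0 0 0 -0.1")

```text
time_s: 9.62
position: [0.6187, -0.0889, 0.1479]
tool_rot: [[-0.084, 0.996, -0.0], [0.996, 0.084, 0.0], [0.0, -0.0, -1.0]]
ft_force: [1.0, 0.4, 0.2]
grip_width: 0.0684
gripper_force: 0.0
```

Request:
servo_tool(deltas="0.8 0 0 0 0 0 -0.1;0.8 0 0 0 0 0 -0.1;0.8 0 0 0 0 0 -0.1;0.8 0 0 0 0 0 0")

```text
time_s: 9.95
position: [0.6186, -0.0887, 0.1481]
tool_rot: [[-0.374, 0.928, -0.0], [0.928, 0.374, 0.0], [0.0, -0.0, -1.0]]
ft_force: [0.3, 0.1, 0.2]
grip_width: 0.0687
gripper_force: 0.0
```

```bash
python3 look.py w3
```

```text
tester 0.69 [201.4  77.4] [ 0.518  -0.0212  0.    ]
carriage_grip 0.88 [177.7  40. ] [ 0.5219 -0.0086  0.088 ]
lever_grip 0.89 [285.9 220. ] [ 0.621 -0.089  0.074]
lever_pivot 0.82 [230.7 142.8] [ 0.563  -0.0586  0.034 ]
apple 0.66 [235.4 287.9] [ 0.6105 -0.1945  0.    ]
glue 0.72 [419.3  87.7] [0.691  0.0401 0.    ]
10.5 [ 0.61852407 -0.08905092  0.14831286] [-19.   33.   69.2  -0.   77.8 -40.7] [[-0.37, 0.929, -0.0], [0.929, 0.37, 0.0], [0.0, -0.0, -1.0]] [-0.4  0.3 -0.2] 0.06831054361752688
```

View pics/w3.png

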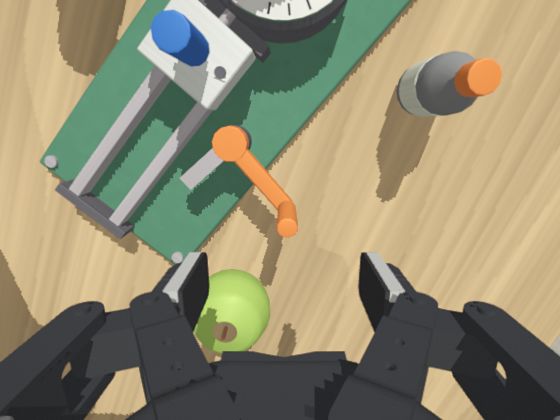

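The carriage is home. The lever post at (287,220) sits between the pads and the apple at (235,310) is clear of them. I'll descend and grip.

Request:
servo_tool(deltas="0.8 -1 1.5 25 0 0 0;0.8 0 0 25 0 0 0;0.8 0 0 20 0 0 0;0.8 0 0 15 0 0 0;0.8 0 0 8 0 0 0;0 0 0 0 0 0 0;0 0 0 0 0 0 0;0 0 0 0 0 0 0", newtons=30)

```text
time_s: 11.17
position: [0.6209, -0.0896, 0.0565]
tool_rot: [[-0.37, 0.929, 0.002], [0.929, 0.37, -0.001], [-0.001, 0.002, -1.0]]
ft_force: [0.3, -0.3, 1.2]
grip_width: 0.0327
gripper_force: 0.0
```

Request:
servo_tool(deltas="0 0 0 0 0 0 0;0 0 0 0 0 0 0;0 0 0 0 0 0 0;0 0 0 0 0 0 0;0 0 0 0 0 0 0;0 0 0 0 0 0 0")

```text
time_s: 11.67
position: [0.621, -0.0897, 0.0563]
tool_rot: [[-0.37, 0.929, 0.002], [0.929, 0.37, -0.001], [-0.002, 0.002, -1.0]]
ft_force: [1.2, 0.3, 6.0]
grip_width: 0.0134
gripper_force: 29.9
```

```bash
cat > arc.py <<'E'
from h import *
o=env.observe();P=o["position"][:2];R=o["tool_rot"];c=np.array([.5636,-.0588])
a0=np.arctan2(*(P-c)[::-1]);r=np.linalg.norm(P-c);a1=-.322-np.pi/2-.05
print(P,r,a0,a1,o["grip_width"],o["gripper_force"],o["ft_force"])
r=.065
A=np.linspace(a0,a1,17);X=c+r*np.c_[np.cos(A),np.sin(A)];X[0]=P
d=np.diff(X,axis=0)@R[:2,:2]*1e3
print(";".join("0 %.1f %.1f 0 0 0 0"%tuple(k) for k in d))
E
python3 arc.py
```

```text
[ 0.6210191  -0.08965342] 0.06518348029260763 -0.4930693785140215 -1.9427963267948967 0.013405226175620157 29.904111921787262 [1.18608894 0.33862314 6.00158398]
0 -3.4 -4.8 0 0 0 0;0 -3.1 -5.0 0 0 0 0;0 -2.7 -5.2 0 0 0 0;0 -2.2 -5.5 0 0 0 0;0 -1.7 -5.6 0 0 0 0;0 -1.2 -5.8 0 0 0 0;0 -0.6 -5.9 0 0 0 0;0 -0.1 -5.9 0 0 0 0;0 0.4 -5.9 0 0 0 0;0 0.9 -5.8 0 0 0 0;0 1.5 -5.7 0 0 0 0;0 2.0 -5.5 0 0 0 0;0 2.5 -5.3 0 0 0 0;0 2.9 -5.1 0 0 0 0;0 3.4 -4.8 0 0 0 0;0 3.8 -4.5 0 0 0 0
```

Request:
servo_tool(deltas="0 -3.4 -4.8 0 0 0 0;0 -3.1 -5 0 0 0 0;0 -2.7 -5.2 0 0 0 0;0 -2.2 -5.5 0 0 0 0;0 -1.7 -5.6 0 0 0 0;0 -1.2 -5.8 0 0 0 0;0 -0.6 -5.9 0 0 0 0;0 -0.1 -5.9 0 0 0 0")

```text
time_s: 12.33
position: [0.5869, -0.1206, 0.0563]
tool_rot: [[-0.369, 0.929, 0.005], [0.929, 0.369, -0.002], [-0.004, 0.004, -1.0]]
ft_force: [7.8, -1.4, 3.9]
grip_width: 0.0129
gripper_force: 30.1
```

Request:
servo_tool(deltas="0 0.4 -5.9 0 0 0 0;0 0.9 -5.8 0 0 0 0;0 1.5 -5.7 0 0 0 0;0 2 -5.5 0 0 0 0;0 2.5 -5.3 0 0 0 0;0 2.9 -5.1 0 0 0 0")

```text
time_s: 12.83
position: [0.5516, -0.1228, 0.0561]
tool_rot: [[-0.369, 0.929, 0.004], [0.929, 0.369, -0.001], [-0.002, 0.003, -1.0]]
ft_force: [7.4, -1.4, 5.4]
grip_width: 0.0133
gripper_force: 30.2
```

Request:
servo_tool(deltas="0 3.4 -4.8 0 0 0 0;0 2 -2.5 0 0 0 0;0 2 -2 0 0 0 0;0 0 0 0 0 0 0")

```text
time_s: 13.17
position: [0.5421, -0.1204, 0.0562]
tool_rot: [[-0.369, 0.929, 0.008], [0.929, 0.37, -0.004], [-0.006, 0.006, -1.0]]
ft_force: [14.5, -4.6, -2.6]
grip_width: 0.0132
gripper_force: 29.9
```

```bash
python3 arc.py | head -1
```

```text
[ 0.54206792 -0.12040416] 0.06525874374814344 -1.9070462818542886 -1.9427963267948967 0.013233108665865643 29.8882457613945 [14.50029521 -4.60654343 -2.59417574]
```

Request:
servo_tool(deltas="0 2 -2 0 0 0 0;0 0 0 0 0 0 0;0 -2 2 0 0 0 0;0 -1.5 1.5 0 0 0 0;0.5 0 0 0 0 0 0;0.5 0 0 0 0 0 0;0.5 0 0 0 0 0 0;0.5 0 0 -15 0 0 0")

```text
time_s: 13.83
position: [0.5392, -0.1189, 0.0679]
tool_rot: [[-0.37, 0.929, -0.006], [0.929, 0.37, 0.003], [0.005, -0.005, -1.0]]
ft_force: [-0.6, 0.6, 0.1]
grip_width: 0.0426
gripper_force: 0.0
```

Request:
servo_tool(deltas="0.6 0 0 -30 0 0 0;0.6 0 0 -35 0 0 0;0.6 0 0 -35 0 0 0;0.6 0 0 0 0 0 0")

```text
time_s: 14.17
position: [0.5429, -0.1205, 0.1765]
tool_rot: [[-0.37, 0.929, 0.009], [0.929, 0.37, -0.004], [-0.007, 0.007, -1.0]]
ft_force: [1.1, -0.4, 1.4]
grip_width: 0.0514
gripper_force: 0.0
```

```bash
python3 look.py w4
```

```text
knob_grip 0.67 [318.4  46.8] [ 0.5237 -0.0082  0.088 ]
carriage_grip 0.91 [316.2  44.9] [ 0.5219 -0.0077  0.088 ]
lever_grip 0.75 [330.3 136.2] [ 0.5561 -0.0575  0.074 ]
lever_pivot 0.95 [329.2 137.3] [ 0.562  -0.0588  0.034 ]
apple 0.94 [312.6 269.4] [ 0.6071 -0.1924  0.    ]
glue 0.76 [492.9  88.9] [0.6922 0.0396 0.    ]
14.7167 [ 0.54098817 -0.11975071  0.16981877] [-24.7  25.2  79.5   0.   75.3 -46.4] [[-0.37, 0.929, -0.001], [0.929, 0.37, 0.0], [0.001, -0.001, -1.0]] [ 0.1 -0.7  0.3] 0.051214160486539824
```

View pics/w4.png

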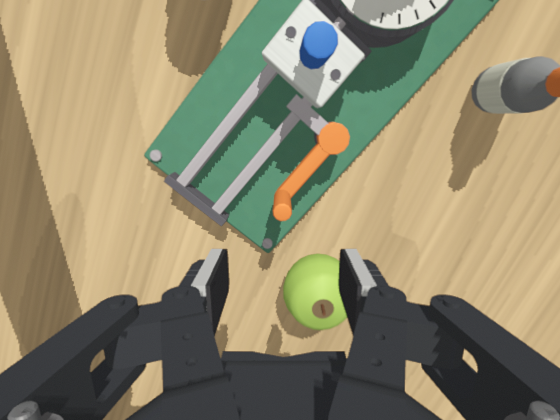

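The lever is locked: the handle runs along the rails to (283,208) and the nose lies behind the carriage. On to the knob.

Request:
servo_tool(deltas="0.6 29.6 13.4 -4 0 0 0;0.6 29.6 13.4 -4 0 0 0;0.6 29.6 13.4 -4 0 0 0;0.6 29.6 13.4 0 0 0 0;0.6 29.6 13.4 0 0 0 0;0.6 29.6 13.4 0 0 0 0;0.6 0 0 0 0 0 0.122;0.6 0 0 0 0 0 0.122")

```text
time_s: 15.38
position: [0.5499, 0.0768, 0.1821]
tool_rot: [[-0.132, 0.991, -0.0], [0.991, 0.132, 0.0], [0.0, -0.0, -1.0]]
ft_force: [0.4, 0.1, -0.1]
grip_width: 0.0515
gripper_force: 0.0
```

Request:
servo_tool(deltas="0.6 0 0 0 0 0 0.122;0.6 0 0 0 0 0 0.122;0.6 0 0 0 0 0 0.122;0.6 0 0 0 0 0 0.122;0.6 0 0 0 0 0 0.122;0.6 0 0 0 0 0 0.122;0.6 0 0 0 0 0 0.122;0.6 0 0 0 0 0 0.122")

```text
time_s: 16.05
position: [0.5501, 0.0749, 0.1821]
tool_rot: [[0.749, 0.662, -0.0], [0.662, -0.749, 0.0], [-0.0, -0.0, -1.0]]
ft_force: [0.4, -0.3, -0.7]
grip_width: 0.0515
gripper_force: 0.0
```

```bash
python3 look.py w5; python3 - <<'E'
from h import *
p=env.get_image("wrist");T=np.array(p["world_to_cam"])
k=np.array([.550,.075,.096])
im=p["img"][:,:,::-1].copy()
for a in(41.6,):
    a=np.radians(a);d=np.array([np.cos(a),np.sin(a),0])
    for u in proj(p,[k-.023*d,k,k+.023*d]): cv2.circle(im,tuple(int(x) for x in u),2,(255,0,255),-1);print(u)
cv2.imwrite("pics/w5b.png",im)
E
```

```text
tester 0.76 [327.9 265.6] [ 0.5168 -0.0186  0.    ]
knob_grip 0.59 [282.9 206.4] [0.5522 0.0775 0.088 ]
carriage_grip 0.59 [338.2 299.6] [ 0.523  -0.0084  0.088 ]
lever_pivot 0.8 [394.1 272.2] [ 0.5633 -0.0578  0.034 ]
apple 0.71 [498.  298.9] [ 0.6144 -0.1928  0.    ]
glue 0.94 [412.7 103.3] [0.6926 0.0365 0.    ]
tape 0.95 [167. 220.] [0.4433 0.1427 0.    ]
jar 0.8 [225.6 304.7] [0.4059 0.0344 0.    ]
16.6 [0.55008769 0.07497033 0.18229988] [-4.5 24.6 78.3  0.  77.1 43.7] [[0.745, 0.667, -0.0], [0.667, -0.745, 0.0], [-0.0, -0.0, -1.0]] [-0.4 -0.5 -1.2] 0.05147971374356689
[283.30325118 243.17992104]
[283.44668464 213.65960042]
[283.59756374 182.58970386]
```

View pics/w5b.png

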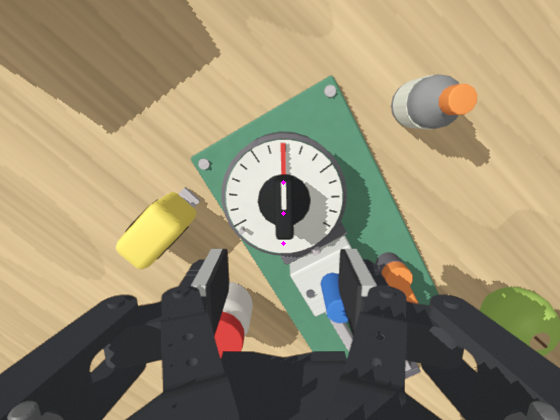

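The projected bar axis falls on the black bar at (283,180–240), so the grasp is aligned. I'll descend and grip.

Request:
servo_tool(deltas="0.6 0 0 25 0 0 0;0.6 0 0 25 0 0 0;0.6 0 0 25 0 0 0;0.6 0 0 20 0 0 0;0.6 0 0 12 0 0 0;0.6 0 0 6 0 0 0;0 0 0 0 0 0 0;0 0 0 0 0 0 0", newtons=40)

```text
time_s: 17.32
position: [0.5504, 0.0749, 0.0698]
tool_rot: [[0.745, 0.667, 0.001], [0.667, -0.745, -0.0], [0.0, 0.0, -1.0]]
ft_force: [0.7, -0.6, 0.1]
grip_width: 0.0282
gripper_force: 0.0
```

Request:
servo_tool(deltas="0 0 0 0 0 0 0;0 0 0 0 0 0 0;0 0 0 0 0 0 0;0 0 0 0 0 0 0")

```text
time_s: 17.65
position: [0.5507, 0.075, 0.0704]
tool_rot: [[0.745, 0.667, 0.002], [0.667, -0.745, -0.0], [0.002, 0.001, -1.0]]
ft_force: [-0.7, 1.0, 7.0]
grip_width: 0.0131
gripper_force: 41.1
```

Turn anticlockwise (negative about tool z), about 2.09 rad.

Request:
servo_tool(deltas="0 0 0 0 0 0 -0.1;0 0 0 0 0 0 -0.1;0 0 0 0 0 0 -0.1;0 0 0 0 0 0 -0.1;0 0 0 0 0 0 -0.1;0 0 0 0 0 0 -0.1;0 0 0 0 0 0 -0.1;0 0 0 0 0 0 -0.1")

```text
time_s: 18.32
position: [0.5512, 0.0748, 0.0704]
tool_rot: [[0.036, 0.999, 0.003], [0.999, -0.036, -0.0], [-0.0, 0.003, -1.0]]
ft_force: [2.7, -0.6, 3.6]
grip_width: 0.0134
gripper_force: 40.8
```

Request:
servo_tool(deltas="0 0 0 0 0 0 -0.1;0 0 0 0 0 0 -0.1;0 0 0 0 0 0 -0.1;0 0 0 0 0 0 -0.1;0 0 0 0 0 0 -0.1;0 0 0 0 0 0 -0.1;0 0 0 0 0 0 -0.1;0 0 0 0 0 0 -0.1")

```text
time_s: 18.98
position: [0.5517, 0.075, 0.0704]
tool_rot: [[-0.692, 0.722, 0.005], [0.722, 0.692, 0.0], [-0.003, 0.003, -1.0]]
ft_force: [4.4, 0.9, 2.1]
grip_width: 0.0131
gripper_force: 40.6
```

Request:
servo_tool(deltas="0 0 0 0 0 0 -0.1;0 0 0 0 0 0 -0.1;0 0 0 0 0 0 -0.1;0 0 0 0 0 0 -0.1;0 0 0 0 0 0 0")

```text
time_s: 19.4
position: [0.5519, 0.0752, 0.0704]
tool_rot: [[-0.918, 0.396, 0.005], [0.396, 0.918, 0.001], [-0.005, 0.003, -1.0]]
ft_force: [5.0, 3.1, 3.1]
grip_width: 0.0132
gripper_force: 40.7
```

```bash
python3 -c "
from h import *
o=env.observe();R=o['tool_rot'];print(np.degrees(np.arctan2(R[1,0],R[0,0])),o['position'],o['ft_force'],o['wrist_torque'],o['q'])"
```

```text
156.69990861723466 [0.55190213 0.07523148 0.07044157] [5.00426754 3.06052748 3.05724266] [ 0.47812619 -0.72469645  0.06473977] [-4.44093858e+00  3.19291767e+01  8.65917323e+01  6.09929006e-02
  6.11863008e+01 -7.11704362e+01]
```

Request:
servo_tool(deltas="0 0 0 0 0 0 -0.04;0 0 0 0 0 0 -0.04;0 0 0 0 0 0 -0.03;0 0 0 0 0 0 0")

```text
time_s: 19.73
position: [0.552, 0.0753, 0.0705]
tool_rot: [[-0.955, 0.298, 0.005], [0.298, 0.955, 0.001], [-0.005, 0.003, -1.0]]
ft_force: [4.7, 3.1, 2.4]
grip_width: 0.0132
gripper_force: 41.4
```

```bash
cat > y.py <<'E'
from h import *
o=env.observe();R=o['tool_rot'];print(np.degrees(np.arctan2(R[1,0],R[0,0])),o['position'],o['ft_force'],o['wrist_torque'],o['grip_width'])
E
python3 y.py
```

```text
162.68322123940885 [0.55201251 0.07527899 0.07046937] [4.70311896 3.11470255 2.4243015 ] [ 0.47602281 -0.74052671 -0.84665884] 0.013215116380152178
```

Request:
servo_tool(deltas="0 0 0 0 0 0 -0.03;0 0 0 0 0 0 0")

```text
time_s: 19.9
position: [0.5519, 0.0753, 0.0705]
tool_rot: [[-0.963, 0.27, 0.005], [0.27, 0.963, 0.001], [-0.005, 0.003, -1.0]]
ft_force: [3.9, 3.3, 3.1]
grip_width: 0.0132
gripper_force: 51.2
```

```bash
python3 y.py
```

```text
164.3533591200272 [0.55185776 0.07534237 0.07049156] [3.92272758 3.26762776 3.08987251] [ 0.56537169 -0.62467046 -1.11021156] 0.013219568234806519
```

The stop is reached: torque is climbing to 1.1 N m and the angle is just past the predicted zero. I'll release, lift and check.

Request:
servo_tool(deltas="0.5 0 0 0 0 0 0;0.6 0 0 0 0 0 0;0.6 0 0 0 0 0 0;0.6 0 0 0 0 0 0;0.6 0 0 -15 0 0 0;0.6 0 0 -30 0 0 0;0.6 0 0 -35 0 0 0;0.6 0 0 -35 0 0 0")

```text
time_s: 20.57
position: [0.5495, 0.0749, 0.1854]
tool_rot: [[-0.963, 0.268, -0.002], [0.268, 0.963, -0.0], [0.002, -0.0, -1.0]]
ft_force: [0.5, -0.1, -0.3]
grip_width: 0.0514
gripper_force: 0.0
```

Request:
servo_tool(deltas="0.6 -20 0 -30 0 0 0;0.6 -25 0 -30 0 0 0;0.6 -25 0 -30 0 0 0;0.6 0 0 0 0 0 0;0.6 0 0 0 0 0 0")

```text
time_s: 20.98
position: [0.6183, 0.0557, 0.2749]
tool_rot: [[-0.963, 0.269, 0.002], [0.269, 0.963, -0.0], [-0.002, 0.0, -1.0]]
ft_force: [-0.1, 1.3, -1.1]
grip_width: 0.0508
gripper_force: 0.0
```

```bash
python3 look.py w6; python3 - <<'E'
from h import *
p=env.get_image("top");im=p["img"][:,:,::-1]
cv2.imwrite("pics/f.png",np.vstack([cv2.resize(im[170:310,230:420],None,fx=3,fy=3,interpolation=2)]))
E
```

```text
tester 0.58 [199.8 109.3] [ 0.5172 -0.0218  0.    ]
carriage_grip 0.89 [191.  108.7] [ 0.522  -0.0096  0.088 ]
lever_grip 0.77 [102.8 159.4] [ 0.5434 -0.1207  0.074 ]
lever_pivot 0.69 [174.  158.1] [ 0.5639 -0.0614  0.034 ]
apple 0.65 [ 98.  211.7] [ 0.604  -0.1977  0.    ]
glue 0.65 [288.  224.9] [0.6903 0.0428 0.    ]
tape 0.62 [311.4   8.4] [0.4462 0.1378 0.    ]
donation_box 0.48 [100.8 215.2] [ 0.6095 -0.1961  0.    ]
21.5333 [0.61737464 0.05621642 0.27425188] [ -5.7  27.8  57.4  -0.   94.8 -80.2] [[-0.963, 0.268, -0.0], [0.268, 0.963, -0.0], [0.0, -0.0, -1.0]] [ 0.4 -0.1 -0.5] 0.05081514609715273
```

View pics/w6.png

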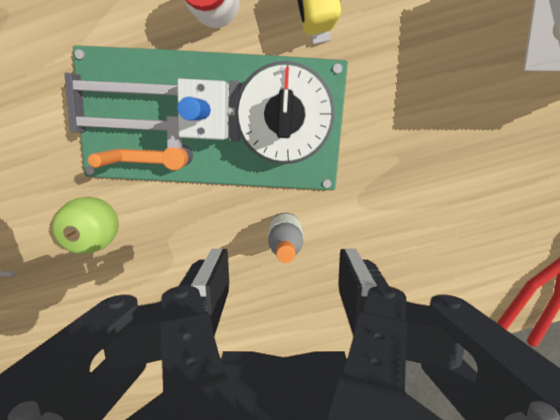

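View pics/f.png

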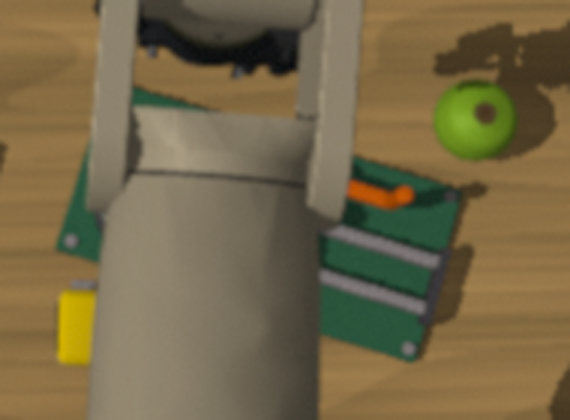

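The carriage is home, the lever is locked and the pointer is up near the pin. I'll measure the pointer angle to be sure.

```bash
python3 - <<'E'
from h import *
p=env.get_image("wrist");hsv=cv2.cvtColor(p["img"],cv2.COLOR_RGB2HSV)
b=cv2.inRange(hsv,(0,120,90),(6,255,255))|cv2.inRange(hsv,(172,120,90),(180,255,255))
b[:60]=0;b[110:]=0;b[:,:260]=0;b[:,310:]=0
ys,xs=np.nonzero(b);print(len(xs),xs.min(),xs.max(),ys.min(),ys.max())
vals={}
for z in(.06,.066):
    W=np.array([atz(p,(x,y),z)[:2] for x,y in zip(xs,ys)])
    vx,vy,_,_=cv2.fitLine(W.astype(np.float32),2,0,.001,.001).ravel()
    print(z,"line deg",np.degrees(np.arctan2(vy,vx)),"from axis",np.degrees(np.arctan2(*(W.mean(0)-[.5505,.0750])[::-1])))
for e in ([-.05,.1],[-.045,.1],[-.04,.1]):
    c,s=np.cos(.322),np.sin(.322)
    print(proj(p,[.5187+c*e[0]+s*e[1],-.0199-s*e[0]+c*e[1],.066]))
# base long edge directions from image corners
W=np.array([atz(p,u,.012)[:2] for u in([346,59],[337,189],[79,175],[75,46])])
d=lambda a,b:np.degrees(np.arctan2(*(W[b]-W[a])[::-1]))
print("x axis dirs",d(0,1),d(3,2),"y axis dirs",d(3,0)-90,d(2,1)-90)
im=p["img"][40:170,220:350,::-1];cv2.imwrite("pics/k.png",cv2.resize(im,None,fx=4,fy=4,interpolation=2))
E
```

```text
64 284 288 69 90
0.06 line deg -18.824263 from axis 159.4036211745509
0.066 line deg -18.824726 from axis 159.38804959966677
[[285.39180572  63.29640444]]
[[285.13300342  68.63035171]]
[[284.87604129  73.92813427]]
x axis dirs -17.106324017323832 -22.633908232153242 y axis dirs -18.48464365672342 -18.788473275311446
```

View pics/k.png

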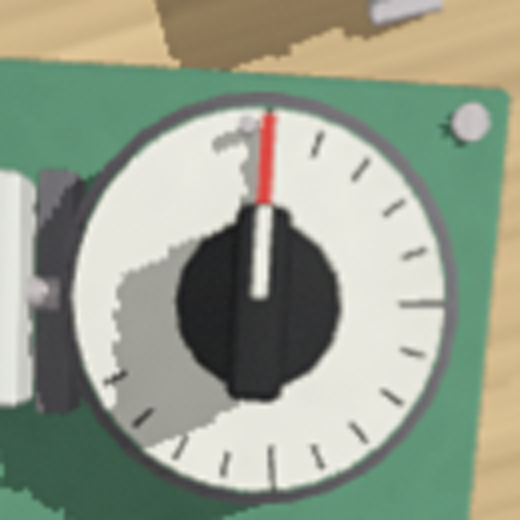

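The pointer rests against the zero pin at (250,125). Its line is at 161.2°, against about 161.4° for the tester's minus x, so it is within tolerance. I'll hand in.

```bash
python3 -c "
from rig import env
print(env.close_job())"
```

```text
the job is handed in; nothing more can be done
None
```

I handed the job in at about 22 s of the 72 s: the carriage is home, the lever is locked, the knob is back at its zero stop, and the gripper is open and clear; the loose items were not touched, and no verdict came back.

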